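Load the copper chill plate into the welding fixture

TASK

Load the loose copper plate into the welding fixture: with its tail held up, tuck its bevelled end under the dark steel lip, then lower the slotted end (do not let it drop) behind the heel stop until the plate lies fully home, flat on the nest floor, and let go of it there. Leave the dark slotted plate and the long-nose pliers lying beside them where they are.

Things in the scene. Friction and masses are not known exactly. Their poses are not given: they have to be found in the camera images.
- chill_plate: Loose copper plate, 130 mm long (x), 46 wide (y), 12 thick (z), about 0.6 kg, lying flat on the table right side up. Origin: centre of its underside, near its balance point. The +x end (nose) has a 5 mm 45-degree bevel on its upper edge; the -x end (tail) has two open slots 8 mm wide, 35 long. Plain long sides, with 40 mm or more of free table beside each at the origin.
- plate_nose (a point): Point on the copper plate: middle of the lower edge of its bevelled nose, 65 mm along +x from the plate's origin, on the underside. Axes as the plate's.
- fixture: Welding fixture fixed to the table: ground steel base 265 x 130 x 15 mm with the nest on top. Origin on the table under the nest's centre; x points level to the lip end, y across, z up. On the tail end of the base, between x = -90 and -215 mm and |y| under 30 mm, an open toggle clamp with a red handle stands up to 150 mm above the table; it is rigid and not used.
- nest (a point): Centre of the nest floor, 15 mm above the table (top of the base); axes as the fixture's. The nest is a cavity 134 mm long (x -67 to +67) and 51 wide (y +-25.5). Both sides are open, level with the floor, from x = -51 to +32 mm, for fingers to straddle the plate. From x = +32 to +67 side cheeks 17 mm high, inner faces y = +-25.5, outer +-50.
- lip_edge (a point): Middle of the free lower edge of the dark steel lip: x = +52 mm from the nest centre, 17 mm above the nest floor. The lip is a level cap plate 12 mm thick and 100 mm wide (y) that overhangs the nest by 15 mm, from here to the vertical end wall at x = +67. Axes as the fixture's.
- heel_stop (a point): Top of the heel stop's inner face: x = -67 mm from the nest centre, 8 mm above the nest floor. The stop is 15 mm thick, 100 mm wide (y), with side wings also 8 mm high (inner faces y = +-25.5 mm) from x = -67 to -51. Axes as the fixture's.
- steel_shim: Bystander: dark blued steel plate 90 x 60 x 10 mm with slots; lies near the copper plate. Origin at the centre of its underside, x along its length.
- pliers: Bystander: long-nose pliers with navy handles, 165 mm long, 12 mm high, lying beside the fixture. Origin at the pivot on the table, x towards the jaws.
Not all that is in view belongs to the job. Of the things that look like the chill_plate, the smallest one is meant.

How it is judged:
On the way:
1. the bevelled end is at least 4 mm in under the lip while the tail is still raised (plate tilted more than 0.05 rad, about 3 degrees) (x of plate_nose in the frame of nest above 0.056 m and z of plate_nose in the frame of nest between -0.004 and 0.012 m and y of plate_nose in the frame of nest between -0.01 and 0.01 m and angle between chill_plate's own z axis and vertical above 0.05 rad), for 0.05 s.
At the end, for the whole second after the job is handed in: The copper plate rests released in the nest, bevelled end under the lip: its centre within 4 mm along and 5 mm across of the nest centre, underside within 2.5 mm of the nest floor, level within 0.03 rad, in line with the nest within 0.08 rad, at rest (x of plate_nose in the frame of nest between 0.06 and 0.069 m and x of chill_plate in the frame of nest between -0.004 and 0.004 m and y of chill_plate in the frame of nest between -0.005 and 0.005 m and z of chill_plate in the frame of nest between -0.0025 and 0.0025 m and angle between chill_plate's own z axis and vertical below 0.03 rad and angle between the x axis of chill_plate and the x axis of nest, either way round below 0.08 rad and linear speed of chill_plate below 0.02 m/s); the robot touches nothing.
It fails at once if the raised tail is let drop into the nest (plate turning faster than 5 rad/s while its nose is at the lip; a fall of the tail of more than about 14 mm) (distance between plate_nose and nest below 0.075 m and x of plate_nose in the frame of nest above 0.05 m and angular speed of chill_plate above 5 rad/s).
It fails at once if the dark steel plate or the long-nose pliers are moved more than 30 mm (distance of any of steel_shim, pliers from where it was at the start of the episode above 0.03 m).
It also fails if it takes over 48 s, if anything falls off the work surface, if the arm or the gripper's body presses on something with over 40 N, if the wrist force passes 120 N, or if a joint passes its speed limit or range.

ROBOT

A 7-joint arm with a two-finger parallel gripper is mounted at the origin on the work surface. World frame = base frame: x ahead of the robot, y to its left, z up, the work surface at z = 0. Lengths are in m, angles in rad, forces in N, time in s.
With the tool pointing down it reaches from about 0.4 to 0.85 m from the base axis. Payload 10.4 kg.
Tool frame: the origin (TCP) lies at the very end of the fingers, on their centre line; the grasp point (between the pads) lies 19 mm behind it (r.pinch_z is the distance from the TCP to the grasp point, in m); z points along the fingers, y is the line along which they close (so a half turn about z gives the same grasp; the last joint's range is limited). The gripper opens to 87 mm and grips with 3 to 60 N. Pads are 19 mm wide; open, the fingers measure 117 mm over their backs; the gripper's body (75 mm by 190 mm) begins 51 mm behind the grasp point.
Start: joints at [-1.274, 0.332, -0.065, 1.46, 0.022, 1.35, -0.088], TCP at [0.196, 0.593, 0.223] pointing down, gripper open.
Joint ranges: [-2.6, 2.6], [-0.5, 2.12], [-1.47, 1.34], [0.16, 2.42], [-1.27, 4.41], [0.06, 2.06], [-2.6, 2.6]. Speed limits (rad/s): [2.22, 2.22, 2.79, 2.79, 3.14, 3.14, 3.14].

INTERFACE

Orientations are given as a unit quaternion [x, y, z, w].
In Python, from bench import sensors, vision, r gives the robot as it stands.
- The arm moves only by the shell command python3 -m crank 'ROWS' [OPENING] [FORCE]. ROWS is JSON, a list of rows, each a list of 2 entries, a list of its own where there are three numbers: the shift along the tool's x, y, z normalised to -1 to 1, where 1 is 3 cm, then the turn about the tool's z normalised to -1 to 1, where 1 is 8 degrees. A call has 1 to 12 rows; each row shifts and turns the commanded pose from where the row before left it, along the tool's axes as they then stand; what a row does not reach is not made up. A row lasts 1/8 s, in which the tool goes at most 62.5 mm and 10.7 degrees, less where a joint would pass 70% of its speed; a pose out of reach is approached as far as the arm can. A call with a number of a shift or a turn outside -1 to 1 is refused whole. A call with a gripper value outside its range is refused whole. OPENING is the opening, from 0 (shut) to 1 (fully open), set as the call begins (- or left out, the last holds). The fingers move at their own pace and stop on an object; FORCE is the grip in N (left out, the last holds). Time passes only in rows, so rows that do not move let the fingers close. It gives the time, the measured TCP pose, the force, the opening and the grip force at its end, in the units of the state.
- sensors.read_state(): the state, without advancing time (a new reading comes with each control period).
- vision.camera(name): name is "scene" or "top"; returns the picture (400x640x3 uint8, red, green, blue); there is no depth.
- vision.camera_model(name): a dict with "vertical_fov" (degrees; the focal length in pixels is half the picture's height over the tangent of half this angle, whatever the lens; pixels are square), "cx", "cy" (the principal point, pixels), "camera_from_world" (4x4, takes a point from world to camera coordinates). Camera axes: x right, y down, z forward; pixel columns grow to the right and rows downward; lengths in m; the calibration is good to about 2 mm. A picture is of the moment at which its call begins. camera_model takes no time and is no camera call.
- r.close_job(): hands the job in; it is judged then, once.
The state is a dict: "time": time; "joint_positions": joint angles; "joint_vel": joint speeds; "joint_torque": joint torques, N m; "ee_pos": TCP position; "eef_rot": TCP orientation; "ft_force": force on the tool from outside, world axes, zero at the start; "torque": the same for the moment, N m; "width": finger opening in m; "grip_force": force on a finger pad.
Only numpy, scipy, OpenCV 4.12 (cv2) and the standard library are available. Lean on these libraries where they do the work, as an engineer would, in place of code of your own. Each camera call takes 0.05 s, during which the arm holds its last target. There are 200 camera calls.

## Working session

There is one attempt and no reset: what is moved stays moved. The work goes in short steps, Python scripts to look and compute and a shell command to move; the robot and the scene stay as the last step left them, time stands still between calls to the robot, and variables do not carry over. Pictures are saved under pics/ and viewed, at most 10 in all, crops included, and the job is handed in when it is done.

```bash
mkdir -p pics
cat > h.py <<'E'
import numpy as np, cv2
from bench import sensors, vision, r
from scipy.spatial.transform import Rotation as R
def K(n):
    m=vision.camera_model(n); f=200/np.tan(np.radians(m["vertical_fov"])/2)
    return f,m["cx"],m["cy"],np.array(m["camera_from_world"])
def ray(n,u,v,z):
    f,cx,cy,T=K(n); d=T[:3,:3].T@np.array([(u-cx)/f,(v-cy)/f,1]); c=-T[:3,:3].T@T[:3,3]
    return c+d*(z-c[2])/d[2]
def proj(n,p):
    f,cx,cy,T=K(n); q=T[:3,:3]@np.array(p)+T[:3,3]; return f*q[0]/q[2]+cx,f*q[1]/q[2]+cy
def pic(n,f):
    im=cv2.cvtColor(vision.camera(n),cv2.COLOR_RGB2BGR); cv2.imwrite('pics/'+f,im); return im
E
python3 - <<'E'
from h import *
for n in("top","scene"):
    pic(n,n+"0.png"); f,cx,cy,T=K(n); print(n,f,cx,cy,-T[:3,:3].T@T[:3,3],vision.camera_model(n).keys())
s=sensors.read_state(); print(s["time"],s["ee_pos"],R.from_quat(s["eef_rot"]).as_matrix().round(3),s["width"],r.pinch_z)
E
```

```text
top 364.99884134638677 312.3069937075161 194.13499605141828 [0.36460631 0.0128252  0.9012164 ] dict_keys(['vertical_fov', 'cx', 'cy', 'camera_from_world'])
scene 371.6712558630689 317.51260048992714 194.6420078544059 [0.90629422 0.42197442 0.908263  ] dict_keys(['vertical_fov', 'cx', 'cy', 'camera_from_world'])
0.1 [0.1963993  0.59297206 0.22182119] [[-0.949  0.314 -0.   ]
 [ 0.314  0.949 -0.001]
 [-0.    -0.001 -1.   ]] 0.08685674110797023 0.0187
```

View pics/top0.png

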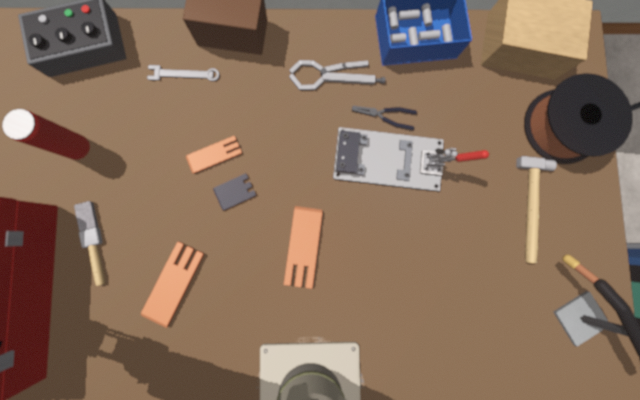

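View pics/scene0.png

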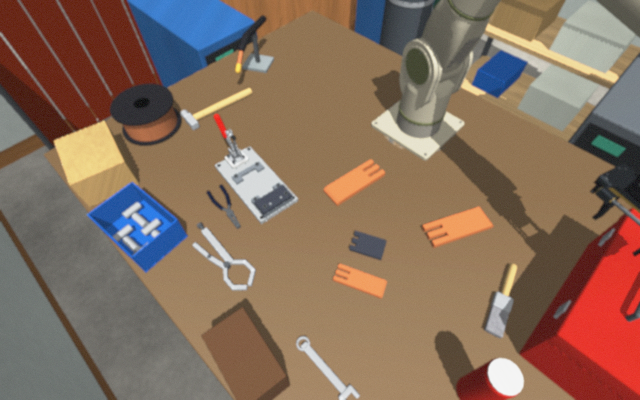

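The top view shows the small copper plate at (214,154), nose to the left. The shim is at (235,192). The fixture is at (388,158), with its lip to the left and its clamp to the right, and the pliers are at (385,115).

Run:
```python
from h import *
for n,(x0,x1,y0,y1) in (("top",(180,250,130,175)),("scene",(325,395,255,305))):
    im=cv2.imread(f'pics/{n}0.png').astype(int); b,g,rr=im[...,0],im[...,1],im[...,2]
    m=((rr-b>90)).astype(np.uint8); mm=m*0; mm[y0:y1,x0:x1]=m[y0:y1,x0:x1]
    c=max(cv2.findContours(mm,0,1)[0],key=cv2.contourArea)
    P=np.array([ray(n,u,v,.012)[:2] for u,v in c[:,0]],np.float32)
    q=cv2.minAreaRect(P); print(n,"plate",q, cv2.boxPoints(q).round(3).tolist())
im=cv2.imread('pics/top0.png'); hsv=cv2.cvtColor(im,cv2.COLOR_BGR2HSV)
m=((hsv[...,1]<45)&(hsv[...,2]>35)).astype(np.uint8); mm=m*0; mm[122:195,328:450]=m[122:195,328:450]
c=max(cv2.findContours(mm,0,1)[0],key=cv2.contourArea)
P=np.array([ray("top",u,v,.015)[:2] for u,v in c[:,0]],np.float32); q=cv2.minAreaRect(P); print("base",q,cv2.boxPoints(q).round(3).tolist())
a=cv2.resize(im[115:205,320:460],None,fx=5.5,fy=5.5,interpolation=cv2.INTER_CUBIC)
cv2.imwrite('pics/crop_top.png',a)
s=cv2.imread('pics/scene0.png'); cv2.imwrite('pics/crop_sc.png',cv2.resize(s[135:230,205:305],None,fx=6,fy=6,interpolation=cv2.INTER_CUBIC))
```

```text
top plate ((0.5698708891868591, 0.22999395430088043), (0.04659051075577736, 0.12837627530097961), 22.716917037963867) [[0.5239999890327454, 0.2800000011920929], [0.5730000138282776, 0.16200000047683716], [0.6159999966621399, 0.18000000715255737], [0.5669999718666077, 0.2980000078678131]]
scene plate ((0.5718258023262024, 0.23360876739025116), (0.052897363901138306, 0.13270609080791473), 22.506929397583008) [[0.5220000147819519, 0.2849999964237213], [0.5730000138282776, 0.16200000047683716], [0.621999979019165, 0.18199999630451202], [0.5709999799728394, 0.3050000071525574]]
base ((0.5534177422523499, -0.21250416338443756), (0.28499147295951843, 0.13444814085960388), 82.71162414550781) [[0.4690000116825104, -0.3449999988079071], [0.6019999980926514, -0.3619999885559082], [0.6380000114440918, -0.07999999821186066], [0.5049999952316284, -0.06300000101327896]]
```

View pics/crop_top.png

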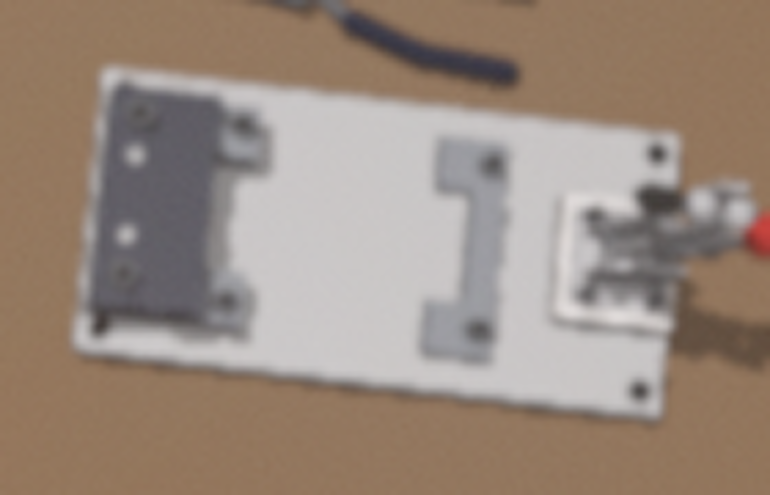

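View pics/crop_sc.png

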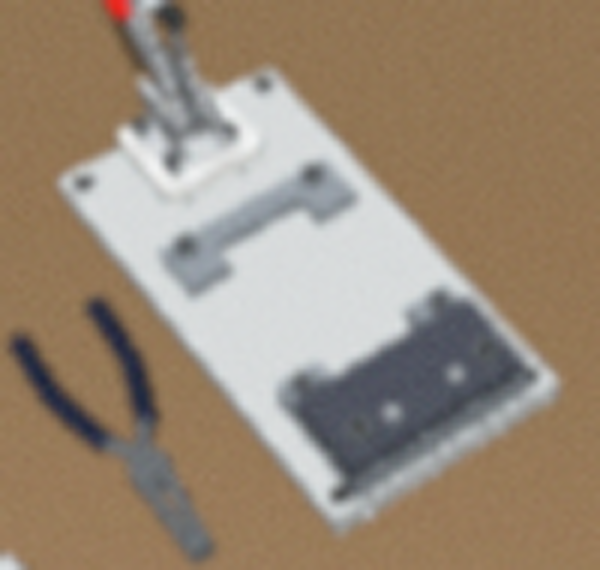

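The crops show the base corners clearly. In the top crop the heel inner face is at about (464,247) and the upper edge of the lip at about (214,208).

Run:
```python
from h import *
t=lambda u,v,z:ray("top",320+(u+.5)/5.5-.5,115+(v+.5)/5.5-.5,z)[:2]
s=lambda u,v,z:ray("scene",205+(u+.5)/6-.5,135+(v+.5)/6-.5,z)[:2]
for f,C in((t,[(105,68),(678,135),(660,418),(75,350)]),(s,[(340,528),(60,182),(270,68),(560,385)])):
    B=np.array([f(u,v,.015) for u,v in C]); c=B.mean(0)
    d=(B[0]-B[1]+B[3]-B[2])/2; print(B.round(4).tolist(),"c",c,"yaw",np.degrees(np.arctan2(d[1],d[0])),np.linalg.norm(d),np.linalg.norm(B[0]-B[3]))
d/=np.linalg.norm(d)
h=np.array([t(468,190,.023),t(460,303,.023)]).mean(0); hb=np.array([t(508,148,.023),t(492,363,.023)]).mean(0); l=np.array([t(222,97,.044),t(207,320,.044)]).mean(0)
print("heel",h,"->",h+.067*d,"heelback->",hb+.082*d,"lip",l,"->",l-.052*d)
l=np.array([s(300,403,.044),s(462,305,.044)]).mean(0); print("scene lip->",l-.052*d)
```

```text
[[0.636, -0.0812], [0.6032, -0.3431], [0.473, -0.3278], [0.5062, -0.065]] c [ 0.5546022  -0.20428258] yaw 82.83275317582158 0.26442947175484516 0.13077680538299247
[[0.6371, -0.0734], [0.6026, -0.339], [0.4745, -0.323], [0.5091, -0.0587]] c [ 0.55583821 -0.19855235] yaw 82.57441243433199 0.26721317956949575 0.12882766784287508
heel [ 0.55047198 -0.24008137] -> [ 0.55913096 -0.17364326] heelback-> [ 0.55707016 -0.1748944 ] lip [ 0.56399248 -0.12483202] -> [ 0.55727208 -0.17639592]
scene lip-> [ 0.56184916 -0.16872527]
```

```bash
python3 -m crank '[[[0,0,0],1],[[0,0,0],1],[[0,0,0],1],[[0,0,0],1],[[0,0,0],1],[[0,0,0],1],[[0,0,0],0.14],[[0,0,0],0]]' 0.85 30
cat >> h.py <<'E'
def go(p,yaw):  # shift in tool axes (mm) and turn (deg) to bring the TCP to p, tool x to yaw
    s=sensors.read_state(); M=R.from_quat(s["eef_rot"]).as_matrix(); d=M.T@(np.array(p)-s["ee_pos"])
    y=np.degrees(np.arctan2(M[1,0],M[0,0])); print("t",s["time"],"pos",s["ee_pos"].round(4) if hasattr(s["ee_pos"],'round') else s["ee_pos"],"shift/30mm",(d/.03).round(2),"turn/8",round((y-yaw)/8,3),"w",s["width"],"F",np.round(s["ft_force"],1))
E
python3 -c "
from h import *
go((.5787,.2135,.10),112.6)"
```

```text
time: 1.1
ee_pos: [0.1964, 0.5932, 0.2223]
eef_rot: [0.554, 0.832, -0.0, 0.0]
ft_force: [-0.2, -0.9, -0.3]
width: 0.0735
grip_force: 0.0
t 1.1 pos [0.1964 0.5932 0.2223] shift/30mm [-16.59   6.87   4.08] turn/8 0.013 w 0.07348543520854577 F [-0.2 -0.9 -0.3]
```

```bash
python3 -m crank '[[[-0.5,0.2,0],0],[[-0.9,0.38,0],0],[[-1,0.4,0],0],[[-1,0.4,0],0],[[-1,0.4,0.2],0],[[-1,0.4,0.2],0],[[-1,0.4,0.2],0],[[-1,0.4,0.3],0],[[-1,0.4,0.3],0],[[-1,0.4,0.4],0],[[-1,0.4,0.4],0],[[-1,0.4,0.4],0]]' | tail -1; python3 -m crank '[[[-1,0.4,0.4],0],[[-1,0.4,0.4],0],[[-1,0.4,0.4],0],[[-1,0.4,0.4],0],[[-0.8,0.35,0.1],0],[[-0.4,0.1,0],0],[[0,0,0],0],[[0,0,0],0]]'
python3 - <<'E'
from h import *
go((.5787,.2135,.03),112.6)
im=pic("top","t1.png"); im2=pic("scene","s1.png")
a=im[110:210,160:290]; b=im2[215:330,310:430]
cv2.imwrite('pics/c1.png',np.hstack([cv2.resize(a,(390,390)),cv2.resize(b,(407,390))]))
E
```

```text
grip_force: 0.0
time: 3.6
ee_pos: [0.5706, 0.2108, 0.0998]
eef_rot: [0.555, 0.832, 0.0, -0.0]
ft_force: [-1.1, -0.1, -0.6]
width: 0.0733
grip_force: 0.0
t 3.6 pos [0.5706 0.2108 0.0998] shift/30mm [-0.02  0.28  2.33] turn/8 0.005 w 0.0732879776267684 F [-1.1 -0.1 -0.6]
```

View pics/c1.png

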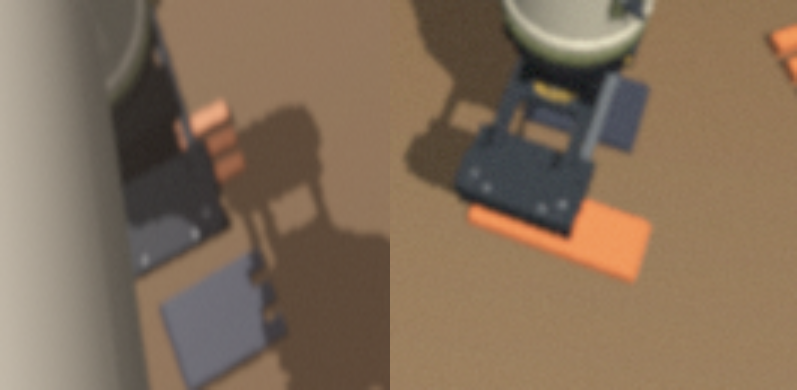

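The gripper is above the plate's tail half, with the shim clear of the fingers. Next I correct y, descend and grip.

```bash
python3 -m crank '[[[0,0.28,0.5],0],[[0,0,0.7],0],[[0,0,0.7],0],[[0,0,0.6],0],[[0,0,0.4],0],[[0,0,0.3],0],[[0,0,0],0],[[0,0,0],0]]'; python3 -m crank '[[[0,0,0],0],[[0,0,0],0],[[0,0,0],0],[[0,0,0],0],[[0,0,0],0],[[0,0,0],0]]' 0.3 12
```

```text
time: 4.7
ee_pos: [0.5795, 0.2132, 0.0042]
eef_rot: [0.555, 0.832, 0.001, 0.0]
ft_force: [-0.6, 0.5, 0.3]
width: 0.0736
grip_force: 0.0
time: 5.45
ee_pos: [0.5789, 0.213, 0.0036]
eef_rot: [0.555, 0.832, 0.0, -0.0]
ft_force: [-1.9, -0.1, 2.7]
width: 0.0461
grip_force: 12.0
```

```bash
python3 -m crank '[[[0,0,-0.1],0],[[0,0,-0.2],0],[[0,0,-0.2],0],[[0,0,-0.2],0],[[0,0,-0.2],0],[[0,0,-0.2],0],[[0,0,-0.2],0],[[0,0,-0.2],0],[[0,0,0],0],[[0,0,0],0]]'
python3 - <<'E'
from h import *
im2=pic("scene","s2.png"); im=pic("top","t2.png")
s=sensors.read_state(); print(s["torque"])
cv2.imwrite('pics/c2.png',np.hstack([cv2.resize(im2[215:330,310:430],(407,390)),cv2.resize(im[110:210,160:290],(390,390))]))
E
```

```text
time: 6.7
ee_pos: [0.5795, 0.2126, 0.0488]
eef_rot: [0.555, 0.832, 0.0, 0.0]
ft_force: [0.4, -1.3, -1.9]
width: 0.0459
grip_force: 12.0
[-0.3738741  -0.35395412 -0.04263388]
```

View pics/c2.png

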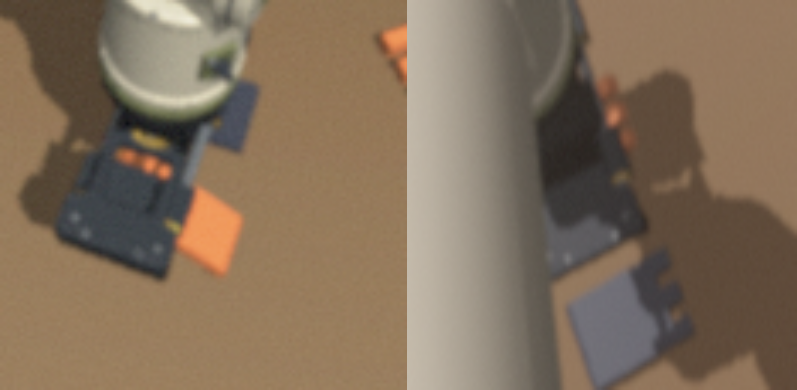

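The plate is tilted nose-down about 30°, pivoting in the grip. I'll lower it to about 9°, clamp hard and lift.

```bash
python3 -m crank '[[[0,0,0.2],0],[[0,0,0.2],0],[[0,0,0.2],0],[[0,0,0.2],0],[[0,0,0.2],0],[[0,0,0],0]]' | head -4; python3 -m crank '[[[0,0,0],0],[[0,0,0],0],[[0,0,0],0],[[0,0,-0.2],0],[[0,0,-0.4],0],[[0,0,-0.6],0],[[0,0,-0.8],0],[[0,0,-0.8],0],[[0,0,-0.6],0],[[0,0,0],0],[[0,0,0],0]]' - 60;  python3 - <<'E'
from h import *
im2=pic("scene","s3.png"); im=pic("top","t3.png")
s=sensors.read_state(); print(s["torque"])
go((.559,-.172,.15),82.7)
cv2.imwrite('pics/c3.png',np.hstack([cv2.resize(im2[215:330,310:430],(407,390)),cv2.resize(im[110:210,160:290],(390,390))]))
E
```

```text
time: 7.55
ee_pos: [0.5784, 0.2132, 0.0178]
eef_rot: [0.555, 0.832, -0.0, -0.0]
ft_force: [0.5, -0.7, -4.1]
time: 8.93
ee_pos: [0.5784, 0.2128, 0.1198]
eef_rot: [0.555, 0.832, -0.0, -0.0]
ft_force: [-0.4, -0.6, -6.6]
width: 0.0448
grip_force: 60.0
[-0.25133024 -0.049901   -0.06075029]
t 9.025 pos [0.5782 0.2128 0.1194] shift/30mm [-11.6   -5.52  -1.01] turn/8 3.733 w 0.044952925063423604 F [-0.4  0.2 -5.9]
```

View pics/c3.png

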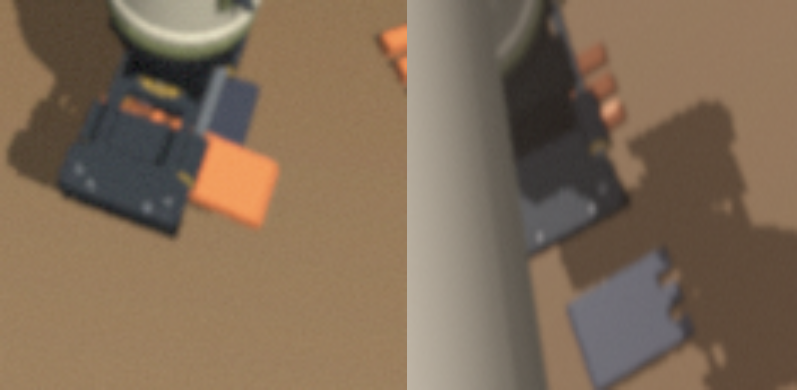

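The plate is held with its tail up, clear of the table. I'll turn it to the fixture heading and carry it over.

```bash
python3 -m crank '[[[0,0,0],0.4],[[0,0,0],0.7],[[0,0,0],0.7],[[0,0,0],0.7],[[0,0,0],0.7],[[0,0,0],0.53],[[-0.2,0,0],0],[[-0.5,0,0],0],[[-0.8,0.1,0],0],[[-1,0.1,0],0],[[-1,0.1,0],0],[[-1,0.1,0],0]]' >/dev/null; python3 -m crank '[[[-1,0.1,0],0],[[-1,0.1,0],0],[[-1,0.1,0],0],[[-1,0.1,0],0],[[-1,0.1,0],0],[[-1,0.1,0],0],[[-0.9,0.1,0],0],[[-0.8,0,0],0],[[-0.5,0,0],0],[[-0.2,0,0],0],[[0,0,0],0],[[0,0,0],0]]';python3 - <<'E'
from h import *
go((.5546,-.2067,.08),82.7)
E
```

```text
time: 12.02
ee_pos: [0.5629, -0.1739, 0.1205]
eef_rot: [0.75, 0.661, 0.0, -0.0]
ft_force: [0.3, -0.1, -6.2]
width: 0.045
grip_force: 60.0
t 12.025 pos [ 0.5629 -0.1739  0.1205] shift/30mm [-1.12 -0.14  1.35] turn/8 0.013 w 0.04499095515866001 F [ 0.3 -0.1 -6.2]
```

```bash
python3 -m crank '[[[-0.3,-0.04,0.2],0],[[-0.5,-0.05,0.4],0],[[-0.32,-0.05,0.4],0],[[0,0,0.3],0],[[0,0,0.05],0],[[0,0,0],0],[[0,0,0],0]]' | head -2;python3 - <<'E'
from h import *
go((.5546,-.2067,.08),82.7)
im2=pic("scene","s4.png"); im=pic("top","t4.png")
cv2.imwrite('pics/c4.png',np.hstack([cv2.resize(im2[125:235,195:315],None,fx=3.6,fy=3.6,interpolation=2),cv2.resize(im[105:215,320:430],None,fx=3.6,fy=3.6,interpolation=2)])[:, :800])
E
```

```text
time: 12.9
ee_pos: [0.5546, -0.2076, 0.0804]
t 12.9 pos [ 0.5546 -0.2076  0.0804] shift/30mm [ 0.03 -0.    0.01] turn/8 0.006 w 0.04500048472638674 F [-1.1 -0.7 -6.1]
```

View pics/c4.png

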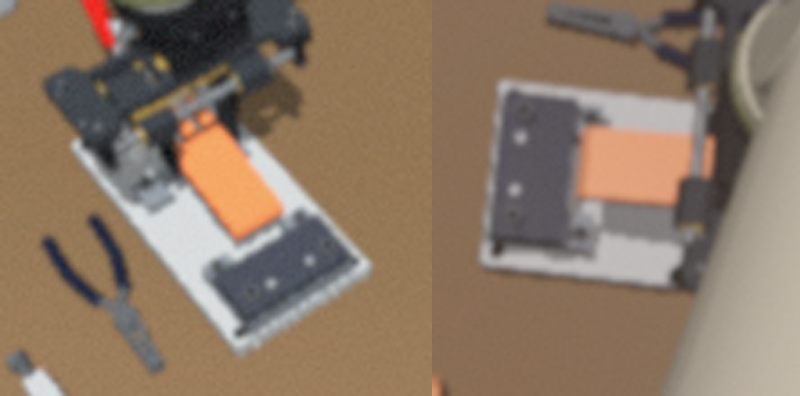

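The nose hovers just short of the lip in both views. In the top half its corners are at (580,128) and (577,195), in the scene half at (238,240) and (285,210). I'll compare the lateral offset with the fixture axis within each camera.

Run:
```python
from h import *
yaw=np.radians(82.7); d=np.array([np.cos(yaw),np.sin(yaw)]); e=np.array([-d[1],d[0]])
for n,c in(("top",(.5546,-.2043)),("scene",(.5558,-.1986))):
    im=cv2.imread(f'pics/{n[0]}4.png').astype(int); m=((im[...,2]-im[...,0])>75).astype(np.uint8)
    x0,x1,y0,y1=(350,400,135,170) if n=="top" else (235,285,145,200); mm=m*0; mm[y0:y1,x0:x1]=m[y0:y1,x0:x1]
    k=max(cv2.findContours(mm,0,1)[0],key=cv2.contourArea)[:,0]
    P=np.array([ray(n,u,v,.075)[:2] for u,v in k]); L=np.c_[(P-c)@d-.030,(P-c)@e]*1000
    for a in range(-20,55,6):
        s=L[(L[:,0]>=a)&(L[:,0]<a+6)]
        if len(s): print(n,a,"lat",s[:,1].min().round(1),s[:,1].max().round(1))
    print("max x",L[:,0].max())
```

```text
top -20 lat -22.7 6.5
top -14 lat -21.9 21.5
top -8 lat -23.1 22.0
top -2 lat -22.8 20.5
top 4 lat -22.3 21.4
top 10 lat -21.4 21.9
top 16 lat -20.9 22.8
top 22 lat -20.0 23.3
top 28 lat -21.5 21.8
top 34 lat -22.8 22.4
top 40 lat -22.5 23.2
top 46 lat -19.5 23.5
max x 48.81008424740778
scene -20 lat -21.3 26.4
scene -14 lat -22.9 26.6
scene -8 lat -22.6 22.5
scene -2 lat -22.3 23.0
scene 4 lat -22.0 23.2
scene 10 lat -23.6 23.4
scene 16 lat -23.3 21.6
scene 22 lat -23.0 21.8
scene 28 lat -24.6 22.0
scene 34 lat -24.3 22.2
scene 40 lat -23.7 20.5
scene 46 lat -23.4 20.7
scene 52 lat -19.0 14.5
max x 53.52864414459124
```

The plate is centred within about 1 mm. I'll back off 5 mm and lower the nose beside the lip.

```bash
python3 -m crank '[[[-0.17,0,0.1],0],[[0,0,0.3],0],[[0,0,0.3],0],[[0,0,0.3],0],[[0,0,0.2],0],[[0,0,0.1],0],[[0,0,0],0],[[0,0,0],0]]'; python3 -m crank '[[[0,0,0.1],0],[[0,0,0.06],0],[[0,0,0],0]]' | head -5
```

```text
time: 14.0
ee_pos: [0.5538, -0.213, 0.0413]
eef_rot: [0.751, 0.661, 0.0, 0.0]
ft_force: [-0.2, 0.3, -5.5]
width: 0.0448
grip_force: 60.0
time: 14.38
ee_pos: [0.5534, -0.2129, 0.036]
eef_rot: [0.751, 0.661, -0.0, -0.0]
ft_force: [-0.2, 0.3, -5.1]
width: 0.045
```

```bash
python3 -m crank '[[[0,0,0.06],0],[[0.1,0,0],0],[[0.1,0,0],0],[[0.1,0,0],0],[[0,0,0],0]]' |head -5; python3 -m crank '[[[0.1,0,0],0],[[0.1,0,0],0],[[0,0,0],0]]' | head -5;  python3 - <<'E'
from h import *
im2=pic("scene","s5.png"); im=pic("top","t5.png")
cv2.imwrite('pics/c5.png',np.hstack([cv2.resize(im2[125:235,195:315],None,fx=3.6,fy=3.6,interpolation=2),cv2.resize(im[105:215,320:430],None,fx=3.6,fy=3.6,interpolation=2)])[:, :800])
E
```

```text
time: 15.0
ee_pos: [0.5549, -0.2035, 0.0344]
eef_rot: [0.75, 0.661, 0.0, -0.0]
ft_force: [-1.0, 0.7, -4.8]
width: 0.0449
time: 15.38
ee_pos: [0.5556, -0.1976, 0.0344]
eef_rot: [0.75, 0.661, 0.0, -0.0]
ft_force: [0.1, 0.0, -6.2]
width: 0.0445
```

View pics/c5.png

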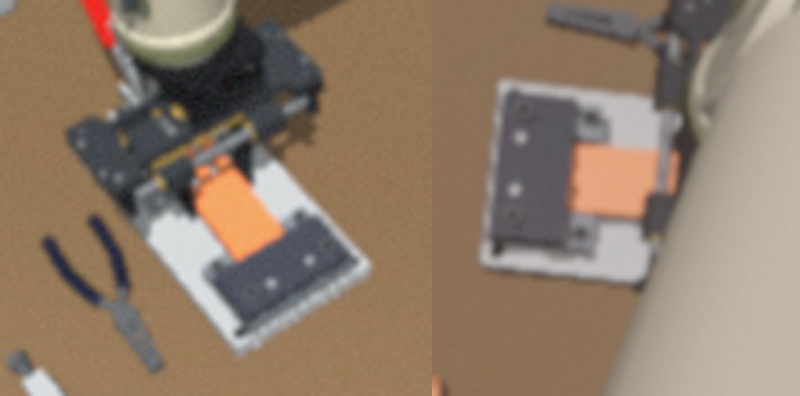

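The nose is now under the lip edge with no contact force. I'll advance gently towards the end wall.

```bash
for i in 1; do python3 -m crank '[[[0.07,0,0],0],[[0.06,0,0],0],[[0,0,0],0]]' | head -5; done; python3 -m crank '[[[0.05,0,0],0],[[0,0,0],0]]' | head -5
```

```text
time: 15.85
ee_pos: [0.556, -0.1939, 0.0344]
eef_rot: [0.75, 0.661, 0.0, -0.0]
ft_force: [0.5, 0.4, -5.5]
width: 0.0449
time: 16.1
ee_pos: [0.5562, -0.1926, 0.0344]
eef_rot: [0.751, 0.661, 0.0, -0.0]
ft_force: [0.1, 0.4, -5.5]
width: 0.0446
```

```bash
python3 -m crank '[[[0,0,0.04],0],[[0,0,0],0]]' | head -5
```

```text
time: 16.35
ee_pos: [0.5561, -0.1928, 0.0332]
eef_rot: [0.751, 0.661, 0.0, -0.0]
ft_force: [-0.6, -0.8, -3.7]
width: 0.0446
```

```bash
python3 -m crank '[[[0,0,0.03],0],[[0.04,0,0],0],[[0,0,0],0]]' | head -5;  python3 -m crank '[[[0.04,0,0],0],[[0,0,0],0]]' | head -5; python3 -m crank '[[[0.04,0,0],0],[[0,0,0],0]]' | head -5
```

```text
time: 16.73
ee_pos: [0.5564, -0.1916, 0.0325]
eef_rot: [0.751, 0.661, 0.0, 0.0]
ft_force: [0.0, -1.3, -2.9]
width: 0.0449
time: 16.98
ee_pos: [0.5565, -0.1905, 0.0324]
eef_rot: [0.751, 0.661, 0.0, 0.0]
ft_force: [0.3, -2.5, -2.8]
width: 0.0451
time: 17.23
ee_pos: [0.5565, -0.1904, 0.0326]
eef_rot: [0.751, 0.66, -0.0, 0.001]
ft_force: [-0.8, -5.5, -1.9]
width: 0.0452
```

The nose has met the wall at about 5 N, so that is 67 mm. I'll back off about 2.5 mm, relax the grip so the plate can pivot, and lower slowly.

```bash
python3 -m crank '[[[-0.06,0,0],0],[[-0.06,0,0],0],[[0,0,0],0]]' | head -5;  python3 -m crank '[[[0,0,0],0],[[0,0,0],0],[[0,0,0.07],0],[[0,0,0.07],0],[[0,0,0.07],0],[[0,0,0],0]]' - 15 | head -6
```

```text
time: 17.6
ee_pos: [0.5562, -0.192, 0.0321]
eef_rot: [0.75, 0.661, 0.0, -0.0]
ft_force: [1.2, 0.5, -3.4]
width: 0.045
time: 18.35
ee_pos: [0.5561, -0.1931, 0.0259]
eef_rot: [0.751, 0.661, -0.0, 0.0]
ft_force: [-0.3, -1.9, -2.2]
width: 0.0459
grip_force: 15.0
```

```bash
python3 -m crank '[[[0,0,0.06],0],[[0,0,0.06],0],[[0,0,0.06],0],[[0,0,0.03],0],[[0,0,0],0]]' | head -6;python3 - <<'E'
from h import *
im2=pic("scene","s6.png"); im=pic("top","t6.png")
cv2.imwrite('pics/c6.png',np.hstack([cv2.resize(im2[125:235,195:315],None,fx=3.6,fy=3.6,interpolation=2),cv2.resize(im[105:215,320:430],None,fx=3.6,fy=3.6,interpolation=2)])[:, :800])
E
```

```text
time: 18.98
ee_pos: [0.5562, -0.1927, 0.0209]
eef_rot: [0.751, 0.661, 0.0, -0.0]
ft_force: [-6.8, 0.9, 11.9]
width: 0.0456
grip_force: 15.0
```

View pics/c6.png

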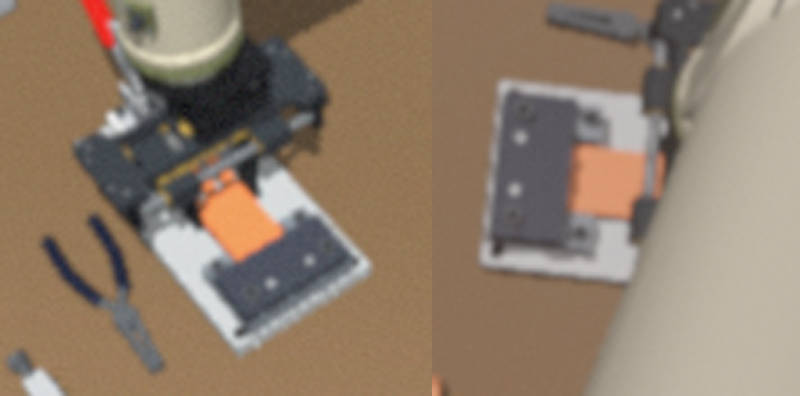

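At z=.0209 there is 12 N up and 7 N sideways, so the tail is probably on a wing edge. I'll ease up, shift 1.5 mm towards −x as the force pushes, and lower again.

```bash
python3 -m crank '[[[0,0,-0.07],0],[[0,0,-0.07],0],[[0,0,0],0]]' | head -6;  python3 -m crank '[[[0,-0.05,0],0],[[0,0,0],0],[[0,0,0.05],0],[[0,0,0.05],0],[[0,0,0],0]]' | head -6; python3 -c "
from h import *
print(sensors.read_state()['torque'])"
```

```text
time: 19.45
ee_pos: [0.5561, -0.1922, 0.0236]
eef_rot: [0.75, 0.661, 0.0, -0.0]
ft_force: [1.2, 0.1, -4.8]
width: 0.0456
grip_force: 15.0
time: 20.08
ee_pos: [0.5546, -0.1926, 0.021]
eef_rot: [0.751, 0.661, 0.0, -0.0]
ft_force: [-1.4, -0.1, -3.0]
width: 0.046
grip_force: 15.0
[0.02522055 0.18842456 0.03509068]
```

Free now, with no contact at the same height. I'll continue down.

```bash
python3 -m crank '[[[0,0,0.04],0],[[0,0,0.03],0],[[0,0,0],0]]' | head -6;  python3 -m crank '[[[0,0,0.04],0],[[0,0,0],0]]' | head -6
```

```text
time: 20.45
ee_pos: [0.5546, -0.1927, 0.0205]
eef_rot: [0.751, 0.661, 0.0, -0.0]
ft_force: [-9.1, 3.8, 18.4]
width: 0.0456
grip_force: 15.0
time: 20.7
ee_pos: [0.5546, -0.1929, 0.0195]
eef_rot: [0.751, 0.661, 0.0, -0.0]
ft_force: [-10.1, 2.0, 20.0]
width: 0.0459
grip_force: 15.0
```

Contact at about 20 N. Any remaining tail height is well under the drop limit, so I'll release, retreat and look.

```bash
python3 -m crank '[[[0,0,-0.03],0],[[0,0,0],0]]' | sed -n 2,4p;  python3 -m crank '[[[0,0,0],0],[[0,0,0],0],[[0,0,0],0],[[0,0,0],0],[[0,0,-0.4],0],[[0,0,-0.8],0],[[0,0,-1],0],[[0,0,-1],0],[[0,0,-1],0],[[0,0,-0.6],0],[[0,0,0],0]]' 0.85 | head -6; python3 -m crank '[[[0.5,0,-0.5],0],[[1,0,-0.5],0],[[1,0,0],0],[[1,0,0],0],[[1,0,0],0],[[1,0,0],0],[[1,0,0],0],[[0.5,0,0],0],[[0,0,0],0]]' | head -2
python3 - <<'E'
from h import *
im2=pic("scene","s7.png"); im=pic("top","t7.png")
cv2.imwrite('pics/c7.png',np.hstack([cv2.resize(im2[125:235,195:315],None,fx=3.6,fy=3.6,interpolation=2),cv2.resize(im[105:215,320:430],None,fx=3.6,fy=3.6,interpolation=2)])[:, :800])
E
```

```text
ee_pos: [0.5546, -0.193, 0.0196]
eef_rot: [0.751, 0.661, 0.0, -0.0]
ft_force: [-5.7, 0.7, 10.4]
time: 22.32
ee_pos: [0.5553, -0.1928, 0.1637]
eef_rot: [0.751, 0.661, 0.001, 0.001]
ft_force: [-0.2, 0.5, -0.4]
width: 0.0741
grip_force: 0.0
time: 23.45
ee_pos: [0.5811, 0.017, 0.1923]
```

View pics/c7.png

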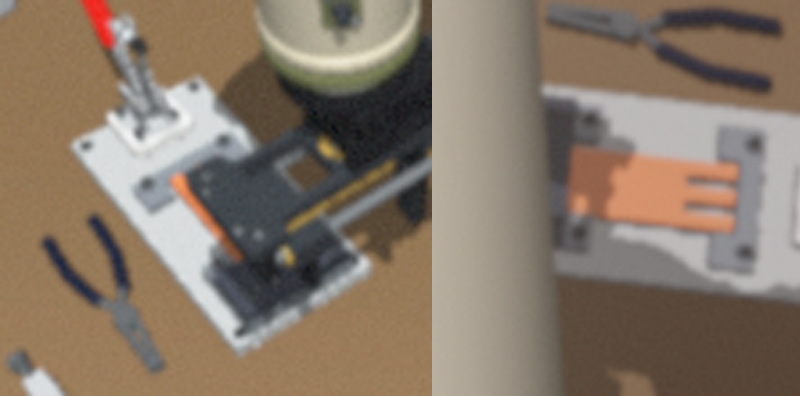

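The tail is down around the wings, but in the top view it looks about 2 mm towards −x, the lower wing in the picture. I'll check that numerically from the images already taken.

Run:
```python
from h import *
yaw=np.radians(82.75); d=np.array([np.cos(yaw),np.sin(yaw)]); e=np.array([-d[1],d[0]]); c=np.array((.5546,-.2043))+.030*d
def prof(f,x,z,n="top"):
    im=cv2.imread(f).astype(np.float32); ys=np.arange(-62,63,2); o=[]
    uv=np.array([proj(n,[*(c+x/1000*d+y/1000*e),z]) for y in ys],np.float32)
    s=cv2.remap(im,uv[None,:,0].copy(),uv[None,:,1].copy(),1)[0]
    return ys,s.mean(1).astype(int),(s[:,2]-s[:,0]).astype(int)
for x in(-75,-56):
    ys,g,_=prof('pics/top0.png',x,.023); print("t0 x",x,list(zip(ys.tolist(),g.tolist())))
def edges(v,ax,th):
    i=np.where(v>th)[0]; a,b=i[0],i[-1]
    lo=ax[a-1]+(th-v[a-1])/(v[a]-v[a-1])*(ax[a]-ax[a-1]); hi=ax[b]+(th-v[b])/(v[b+1]-v[b])*(ax[b+1]-ax[b]); return round(float(lo),1),round(float(hi),1)
for x in(-60,-55,-45,-35,-20,-10,0,10,20):
    ys,g,q=prof('pics/t7.png',x,.027); print("t7",x,edges(q,ys,55))
im=cv2.imread('pics/t7.png').astype(np.float32); xs=np.arange(-85,30,1.)
for y in(-16,0,16):
    uv=np.array([proj("top",[*(c+x/1000*d+y/1000*e),.027]) for x in xs],np.float32); s=cv2.remap(im,uv[None,:,0].copy(),uv[None,:,1].copy(),1)[0]; q=s[:,2]-s[:,0]
    i=np.where(q>55)[0][0]; print("tail x at y",y,xs[i])
```

```text
t0 x -75 [(-62, 175), (-60, 189), (-58, 195), (-56, 197), (-54, 194), (-52, 186), (-50, 173), (-48, 157), (-46, 141), (-44, 122), (-42, 105), (-40, 95), (-38, 97), (-36, 109), (-34, 125), (-32, 140), (-30, 151), (-28, 156), (-26, 157), (-24, 157), (-22, 157), (-20, 157), (-18, 157), (-16, 157), (-14, 158), (-12, 157), (-10, 156), (-8, 157), (-6, 157), (-4, 158), (-2, 157), (0, 158), (2, 157), (4, 157), (6, 157), (8, 157), (10, 158), (12, 157), (14, 157), (16, 158), (18, 157), (20, 157), (22, 157), (24, 157), (26, 156), (28, 155), (30, 145), (32, 129), (34, 109), (36, 96), (38, 97), (40, 108), (42, 126), (44, 140), (46, 146), (48, 141), (50, 141), (52, 159), (54, 179), (56, 194), (58, 199), (60, 199), (62, 196)]
t0 x -56 [(-62, 177), (-60, 190), (-58, 196), (-56, 198), (-54, 196), (-52, 187), (-50, 176), (-48, 164), (-46, 156), (-44, 155), (-42, 155), (-40, 155), (-38, 156), (-36, 156), (-34, 157), (-32, 155), (-30, 151), (-28, 145), (-26, 144), (-24, 157), (-22, 176), (-20, 192), (-18, 198), (-16, 198), (-14, 198), (-12, 198), (-10, 198), (-8, 198), (-6, 198), (-4, 198), (-2, 199), (0, 198), (2, 198), (4, 199), (6, 199), (8, 198), (10, 199), (12, 199), (14, 199), (16, 199), (18, 198), (20, 198), (22, 194), (24, 185), (26, 174), (28, 163), (30, 156), (32, 156), (34, 156), (36, 156), (38, 155), (40, 156), (42, 156), (44, 155), (46, 151), (48, 146), (50, 146), (52, 165), (54, 183), (56, 195), (58, 199), (60, 199), (62, 196)]
t7 -60 (-22.6, 24.8)
t7 -55 (-22.5, 25.1)
t7 -45 (-20.7, 26.0)
t7 -35 (-20.7, 26.1)
t7 -20 (-20.8, 25.6)
t7 -10 (-20.8, 25.8)
t7 0 (-20.8, 26.2)
t7 10 (-20.2, 25.8)
t7 20 (-19.2, 26.1)
tail x at y -16 -65.0
tail x at y 0 -64.0
tail x at y 16 -64.0
```

```bash
python3 -m crank '[[[0.5,0,-0.3],0],[[1,0,-0.5],0],[[1,0,-0.5],0],[[1,0,-0.5],0],[[1,0,0],0],[[1,0,0],0],[[0.5,0,0],0],[[0,0,0],0]]' | head -2
cat > m.py <<'E'
from h import *
import sys
yaw=np.radians(82.75); d=np.array([np.cos(yaw),np.sin(yaw)]); e=np.array([-d[1],d[0]])
# offsets from base centre in each camera at z=.015
C={"top":np.array((.5546,-.2043)),"scene":np.array((.5558,-.1986))}
def samp(n,im,x,y,z):
    c=C[n]+.030*d; uv=np.array([proj(n,[*(c+a/1000*d+b/1000*e),z]) for a,b in np.broadcast(x,y)],np.float32)
    return cv2.remap(im,uv[None,:,0].copy(),uv[None,:,1].copy(),1)[0]
def cross(ax,v,th):
    i=np.where((v[:-1]<th)!=(v[1:]<th))[0]; return [round(float(ax[k]+(th-v[k])/(v[k+1]-v[k])*(ax[k+1]-ax[k])),1) for k in i]
k=sys.argv[1]
for n in("top","scene"):
    im=pic(n,f"{n[0]}{k}.png").astype(np.float32); ys=np.arange(-45,46,1.); xs=np.arange(-100,80,1.)
    for x in(-58,-45,-20,0,20,36,45):
        s=samp(n,im,x,ys,.027); print(n,"x",x,"lat",cross(ys,s[:,2]-s[:,0],60))
    for y in(-16,0,16):
        s=samp(n,im,xs,y,.027); print(n,"y",y,"long",cross(xs,s[:,2]-s[:,0],60))
E
python3 m.py 8
```

```text
time: 24.55
ee_pos: [0.604, 0.195, 0.2465]
top x -58 lat [-22.4, -9.9, -3.4, 8.0, 14.8, 24.8]
top x -45 lat [-20.4, -9.4, -3.0, 8.2, 15.3, 26.0]
top x -20 lat [-20.6, 25.6]
top x 0 lat [-20.5, 26.1]
top x 20 lat [-20.5, 26.1]
top x 36 lat [-22.5, 23.5]
top x 45 lat [-21.7, 22.8]
top y -16 long [-64.9, 48.5]
top y 0 long [-64.8, 48.3]
top y 16 long [-63.8, 48.3]
scene x -58 lat [-22.8, -9.1, -5.4, 9.0, 12.1, 25.9]
scene x -45 lat [-22.8, -10.1, -5.3, 8.2, 12.6, 26.0]
scene x -20 lat [-22.8, 25.9]
scene x 0 lat [-22.8, 25.3]
scene x 20 lat [-22.9, 25.7]
scene x 36 lat [-22.5, 24.3]
scene x 45 lat []
scene y -16 long [-69.4, 39.4]
scene y 0 long [-67.7, 39.7]
scene y 16 long [-66.6, 40.0]
```

The images put the plate within 2 mm of centre along and across, but they can't resolve its last few mm of height. I'll go back with closed fingertips, touch the tail half from above to gauge its height, and press it home gently.

```bash
python3 -m crank '[[[-0.5,0,0],0],[[-1,0,0],0],[[-1,0,0],0],[[-1,0,0],0],[[-1,0,0],0],[[-1,0,0],0],[[-1,0,0],0],[[-1,0,0],0],[[-1,0,0],0],[[-1,0,0],0],[[-1,0,0],0],[[-1,0,0],0]]' 0 20 >/dev/null; python3 -m crank '[[[-1,0,0.3],0],[[-0.8,0,0.5],0],[[-0.4,0,0.5],0],[[0,0,0],0],[[0,0,0],0]]' | grep width; python3 -c "
from h import *
go((.5521,-.2128,.035),82.7)"
```

```text
width: 0.0003
t 26.775 pos [ 0.5523 -0.2125  0.2079] shift/30mm [-0.01 -0.01  5.76] turn/8 0.009 w 0.00031791619010462 F [ 0.5  0.3 -0.4]
```

```bash
python3 -m crank '[[[0,0,0.5],0],[[0,0,1],0],[[0,0,1],0],[[0,0,1],0],[[0,0,1],0],[[0,0,0.8],0],[[0,0,0.4],0],[[0,0,0],0],[[0,0,0],0]]' | sed -n 1,4p; python3 -m crank '[[[0,0,0.06],0],[[0,0,0.06],0],[[0,0,0],0]]' | sed -n 2,4p;  python3 -m crank '[[[0,0,0.07],0],[[0,0,0],0]]' | sed -n 2,4p
```

```text
time: 27.9
ee_pos: [0.5526, -0.2135, 0.0374]
eef_rot: [0.751, 0.661, 0.0, 0.001]
ft_force: [0.2, -0.3, 1.1]
ee_pos: [0.552, -0.2133, 0.0329]
eef_rot: [0.751, 0.661, 0.0, -0.0]
ft_force: [-0.2, -0.4, 0.2]
ee_pos: [0.5519, -0.2133, 0.0306]
eef_rot: [0.751, 0.661, -0.0, -0.0]
ft_force: [-0.3, -0.5, 0.2]
```

```bash
for i in 1; do python3 -m crank '[[[0,0,0.04],0],[[0,0,0],0]]' | grep -E "ee_pos|force"; done; python3 -m crank '[[[0,0,0.04],0],[[0,0,0],0]]' | grep -E "ee_pos|ft"; python3 -m crank '[[[0,0,0.04],0],[[0,0,0],0]]' | grep -E "ee_pos|ft"
```

```text
ee_pos: [0.5519, -0.2133, 0.0295]
ft_force: [0.9, 0.9, -0.5]
grip_force: 0.0
ee_pos: [0.5519, -0.2133, 0.0283]
ft_force: [-0.5, -0.8, 0.9]
ee_pos: [0.5521, -0.2134, 0.0276]
ft_force: [-1.8, -0.0, 3.8]
```

```bash
python3 -m crank '[[[0,0,0.04],0],[[0,0,0],0]]' | grep -E "ee_pos|ft"; python3 -m crank '[[[0,0,0.04],0],[[0,0,0],0]]' | grep -E "ee_pos|ft"
```

```text
ee_pos: [0.5521, -0.2134, 0.0274]
ft_force: [-7.4, 2.8, 18.9]
ee_pos: [0.5522, -0.2134, 0.0273]
ft_force: [-12.4, 6.0, 31.3]
```

It meets a firm stop at .0273 against the expected .027, so the plate is flat on the floor. I'll retreat and do a final check.

```bash
python3 -m crank '[[[0,0,-0.3],0],[[0,0,-0.7],0],[[0,0,-1],0],[[0,0,-1],0],[[0,0,-1],0],[[0,0,-1],0],[[0.5,0,-0.6],0],[[1,0,0],0],[[1,0,0],0],[[1,0,0],0],[[1,0,0],0],[[1,0,0],0]]' | head -1; python3 -m crank '[[[1,0,0],0],[[1,0,0],0],[[1,0,0],0],[[1,0,0],0],[[1,0,0],0],[[1,0,0],0],[[0.5,0,0],0],[[0,0,0],0]]' | grep -E "time|ee|ft"; python3 m.py 9 | grep -E "x -20|x 0|x 36|long"
```

```text
time: 31.28
time: 32.28
ee_pos: [0.5972, 0.1449, 0.1923]
eef_rot: [0.75, 0.662, -0.0, -0.0]
ft_force: [0.8, -0.2, -0.4]
top x -20 lat [-20.5, 25.5]
top x 0 lat [-20.5, 26.0]
top x 36 lat [-22.3, 23.4]
top y -16 long [-64.9, 48.4]
top y 0 long [-64.7, 48.0]
top y 16 long [-63.6, 48.1]
scene x -20 lat [-22.8, 25.8]
scene x 0 lat [-22.8, 25.4]
scene x 36 lat [-22.4, 24.3]
scene y -16 long [-69.2, 39.4]
scene y 0 long [-67.8, 39.6]
scene y 16 long [-66.6, 39.8]
```

```bash
python3 -c "
from h import *
print(r.close_job())"
```

```text
the job is handed in; nothing more can be done
None
```

The copper plate is in the nest, nose under the lip, flat (by fingertip touch) and released; the job is handed in at about 32 s with no verdict shown, the shim and pliers were not touched, and I viewed 11 pictures, one over the limit of 10.

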